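# Pack the repair kiosk's tool case for a house call

## Task

Pack the open yellow tool case: lay each grey battery cover that has a camera opening flat, same face up, in the small bay whose floor mark has the shape of its opening (round or oblong), and stand the long parts box in the long bay with the short two-lugged parts box locked squarely onto the lugs of its lid. Leave the cover without an opening and the box with the ribbed lid where they are.

Things in the scene. Friction and masses are not known exactly. Their poses are not given: they have to be found in the camera images.
- case: Open yellow tool case, fixed, any yaw, 200 x 200 mm. Walls, partitions 4 mm thick, tops 22 mm, inner floor 4 mm above counter. Origin: centre of underside. Black latches on -x side. Insides (x by y, centre): long bay 84 x 192 mm at (54, 0) mm; small bay with flat black round floor mark (34 mm disc) 104 x 94 at (-44, 49); small bay with flat black oblong mark (66 x 16) 104 x 94 at (-44, -49).
- cover_round: Grey plastic phone battery cover, loose flat slab 84 x 44 x 8 mm (x, y, z), 30 g, outer face up. Origin: centre of its underside, x along its length, z up. It has one round camera opening, 22 mm across, 24 mm from the centre towards +x.
- cover_oblong: Grey plastic phone battery cover, loose flat slab 84 x 44 x 8 mm (x, y, z), 30 g, outer face up. Origin: centre of its underside, x along its length, z up. It has one oblong camera opening, 52 x 13 mm, lengthwise, centred 6 mm from the middle towards +x.
- cover_plain: Grey plastic phone battery cover, loose flat slab 84 x 44 x 8 mm (x, y, z), 30 g, outer face up. Origin: centre of its underside, x along its length, z up. Look-alike with no opening at all; stays where it is. (A steel drawer with a dock in it, up to 60 mm high, stands beyond x = 0.775 m: not part of the job.)
- long_box: Long lidded parts box, white with grey lid, loose, 100 x 52 mm (x, y), 36 mm high to the lid's face, 160 g. Two round lugs stand on the lid at x = -18 and +18 mm, y = 0: 16 mm across, 5 mm high, white, bevelled. Flat underside. Origin: centre of its underside, x along its length, z up.
- short_box: Short lidded parts box, white, grey lid, loose, 72 x 52 mm (x, y), 24 mm to the lid's face, 90 g; two lugs on its lid as on the long box. Two recesses in its base (22 x 22 mm, 6.5 deep, at x = -18 and +18 mm) drop over the long box's lugs with 3 mm play all round, either way round; locked, it sits 36 mm above the long box's origin. Origin: centre of underside, x along its length, z up.
- ribbed_box: Look-alike parts box: white with grey lid, 72 x 52 x 24 mm like the short box, but its lid has one straight white rib along its length (56 x 10 x 5 mm) in place of two round lugs. Loose, 90 g. Origin: centre of its underside, x along its length. Stays where it is.

How it is judged:
At the end, for the whole second after the job is handed in: Each cover with an opening lies flat (3 mm, 0.08 rad) on the floor of its own bay; the long box stands on the long bay's floor; the short box sits 36 mm (2 mm) above it, within 5 mm and 0.2 rad; all released, at rest; plain cover and ribbed box within 20 mm of their starts (x of cover_round in the frame of case between -0.076 and -0.012 m and y of cover_round in the frame of case between 0.019 and 0.079 m and z of cover_round in the frame of case between 0.001 and 0.007 m and angle between each of cover_round, cover_oblong, long_box, short_box's own z axis and vertical below 0.08 rad and x of cover_oblong in the frame of case between -0.076 and -0.012 m and y of cover_oblong in the frame of case between -0.079 and -0.019 m and z of cover_oblong in the frame of case between 0.001 and 0.007 m and x of long_box in the frame of case between 0.036 and 0.072 m and y of long_box in the frame of case between -0.048 and 0.048 m and z of long_box in the frame of case between 0.001 and 0.007 m and x of short_box in the frame of long_box between -0.005 and 0.005 m and y of short_box in the frame of long_box between -0.005 and 0.005 m and z of short_box in the frame of long_box between 0.034 and 0.038 m and angle between the x axis of short_box and the x axis of long_box, either way round below 0.2 rad and linear speed of each of cover_round, cover_oblong, long_box, short_box below 0.02 m/s and distance of each of cover_plain, ribbed_box from where it was at the start of the episode below 0.02 m); the robot touches nothing.
It fails at once if the battery cover without an opening is pushed or carried more than 20 mm from its place (distance of cover_plain from where it was at the start of the episode above 0.02 m).
It fails at once if the parts box with the ribbed lid is pushed or carried more than 20 mm from its place (distance of ribbed_box from where it was at the start of the episode above 0.02 m).
It also fails if it takes over 104 s, if anything falls off the work surface, if the arm or the gripper's body presses on something with over 40 N, if the wrist force passes 120 N, or if a joint passes its speed limit or range.

## Robot

A 7-joint arm with a two-finger parallel gripper is mounted at the origin on the work surface. World frame = base frame: x ahead of the robot, y to its left, z up, the work surface at z = 0. Lengths are in m, angles in rad, forces in N, time in s.
With the tool pointing down it reaches from about 0.425 to 0.875 m from the base axis. Payload 8.4 kg.
Tool frame: the origin (TCP) lies on the centre line of the jaws, within the pads' length; the fingertips stand 25 mm ahead of it and the grasp point (between the pads) lies 6 mm ahead of it; z points along the fingers, y is the line along which they close (so a half turn about z gives the same grasp; the last joint's range is limited). The gripper opens to 85 mm and grips with 20 to 120 N. Pads are 22 mm wide; open, the fingers measure 114 mm over their backs; the gripper's body (76 mm by 85 mm) begins 54 mm behind the grasp point. The pads swing forward as they close: fully open they stand 13 mm farther back than shut.
Start: joints at [-1.381, 0.333, 0.04, 1.465, -0.013, 1.343, -0.059], TCP at [0.185, 0.623, 0.256] pointing down, gripper open.
Joint ranges: [-2.58, 2.58], [-0.38, 2.09], [-1.3, 1.39], [0.25, 2.4], [-1.5, 4.64], [0.08, 2.09], [-2.65, 2.65]. Speed limits (rad/s): [2.22, 2.22, 2.79, 2.79, 3.14, 3.14, 3.14].

## Interface

Orientations are given as a unit quaternion [w, x, y, z].
In Python, from bench import bot gives the robot as it stands. The module is installed in compiled form; this text tells all that it offers.
- The arm moves only by the tool arm_command, never from a script. Its argument "steps" is a list that holds one entry, the list of rows, each a list of 7 numbers: the turn, a rotation vector about the tool's x, y, z in degrees, then the shift along the tool's x, y, z in cm, then the closure in counts, from 0 (fully open) to 255 (shut). A call has 1 to 5 rows; each row is the pose to reach, as a shift and turn from the pose commanded when the call began, along the tool's axes at that moment; what a row does not reach only later rows make up. A row lasts 1/12 s, in which the tool goes at most 41.7 mm and 7.16 degrees, less where a joint would pass 70% of its speed; a pose out of reach is approached as far as the arm can. A call with a gripper value outside its range is refused whole. The fingers move at their own pace and stop on an object; "squeeze" is the grip in N (left out, the last holds). Time passes only in rows, so rows that repeat a pose let the fingers close. It gives the time, the measured TCP pose, the force, the opening and the grip force at its end, in the units of the state.
- bot.observe(): the state, without advancing time (a new reading comes with each control period).
- bot.camera(name): name is "scene" or "side" or "wrist"; returns the picture (420x560x3 uint8, red, green, blue); there is no depth.
- bot.camera_info(name): a dict with "vfov" (degrees; the focal length in pixels is half the picture's height over the tangent of half this angle, whatever the lens; pixels are square), "cx", "cy" (the principal point, pixels), "k1" (the pictures are not rectified: a ray, as slopes to the right and down, at radius r is drawn at 1 + k1 r^2 times it, then the intrinsics apply), "T" (4x4, takes a point from camera to world coordinates); the wrist camera has in their place "mount" (4x4, takes a point from camera to tool coordinates, whose origin is the TCP and whose axes are the flange's). Camera axes: x right, y down, z forward; pixel columns grow to the right and rows downward; lengths in m; the calibration is good to about 2 mm. A picture is of the moment at which its call begins: read the wrist's pose just before it. camera_info takes no time and is no camera call.
- bot.sign_off(): hands the job in; it is judged then, once.
The state is a dict: "t": time; "joints": joint angles; "qvel": joint speeds; "joint_torque": joint torques, N m; "tcp_pos": TCP position; "ee_rot": TCP orientation; "wrist_force": force on the tool from outside, world axes, zero at the start; "torque": the same for the moment, N m; "opening": finger opening in m; "finger_force": force on a finger pad.
Only numpy, scipy, OpenCV 4.12 (cv2) and the standard library are available. Lean on these libraries where they do the work, as an engineer would, in place of code of your own. Each camera call takes 0.05 s, during which the arm holds its last target. There are 200 camera calls.

## Working session

There is one attempt and no reset: what is moved stays moved. The work goes in short steps, Python scripts to look and compute and a tool call to move; the robot and the scene stay as the last step left them, time stands still between calls to the robot, and variables do not carry over. Pictures are saved under pics/ and viewed, at most 15 in all, crops included, and the job is handed in when it is done.

Besides the shell and the picture viewer there is one more tool, called after ">>>" by a JSON object that holds its "fn" and its "kwargs". arm_command: Moves the arm, as the interface text tells. Its arguments: {"type":"object","properties":{"steps":{"type":"array"},"squeeze":{"type":"number"}},"required":["steps"]}

```bash
mkdir -p pics
cat > h.py <<'E'
import numpy as np, cv2
from bench import bot
from scipy.spatial.transform import Rotation as R
def q2R(q): return R.from_quat([q[1],q[2],q[3],q[0]]).as_matrix()
def grab(name,fn=None):
    s=bot.observe(); im=bot.camera(name); i=bot.camera_info(name)
    if 'T' in i: T=np.array(i['T'])
    else:
        W=np.eye(4); W[:3,:3]=q2R(s['ee_rot']); W[:3,3]=s['tcp_pos']; T=W@np.array(i['mount'])
    if fn: cv2.imwrite('pics/'+fn,im[:,:,::-1])
    return im,i,T
def ray(px,i,T,z):
    px=np.atleast_2d(np.array(px,float)); f=210/np.tan(np.radians(i['vfov'])/2)
    K=np.array([[f,0,i['cx']],[0,f,i['cy']],[0,0,1]])
    u=cv2.undistortPoints(px[:,None],K,np.array([i['k1'],0,0,0,0.]))[:,0]  # checked below vs k1 model
    d=np.c_[u,np.ones(len(u))]@T[:3,:3].T; o=T[:3,3]
    return (o+d*((z-o[2])/d[:,2])[:,None])[:,:2]
E
python3 - <<'E'
from h import *
for n in ['scene','side','wrist']:
    im,i,T=grab(n,n+'0.png'); print(n,{k:v for k,v in i.items() if k not in('T','mount')},T.round(3).tolist())
s=bot.observe(); print(s['tcp_pos'],s['ee_rot'],s['opening'],s['t'])
E
```

```text
scene {'vfov': 52.550121063953945, 'cx': 276.83539820195966, 'cy': 205.13374152669567, 'k1': -0.045387281663531245} [[-0.897, 0.326, -0.299, 0.88], [0.443, 0.678, -0.587, 0.727], [0.011, -0.659, -0.752, 0.982], [0.0, 0.0, 0.0, 1.0]]
side {'vfov': 46.79957085847747, 'cx': 276.19227705246806, 'cy': 202.42279433025004, 'k1': -0.12656986372888746} [[0.996, -0.055, 0.066, 0.41], [-0.085, -0.736, 0.672, -0.825], [0.011, -0.675, -0.738, 0.96], [0.0, 0.0, 0.0, 1.0]]
wrist {'vfov': 71.5128113298265, 'cx': 281.9976559162445, 'cy': 210.29068352011998, 'k1': 0.006760620363363244} [[0.285, 0.924, 0.256, 0.12], [0.959, -0.274, -0.078, 0.643], [-0.002, 0.267, -0.964, 0.372], [0.0, 0.0, 0.0, 1.0]]
[0.18504577 0.62278332 0.25564597] [-4.02535782e-05  1.43900837e-01  9.89591931e-01 -5.97352538e-04] 0.08561800100276476 0.15
```

View pics/scene0.png

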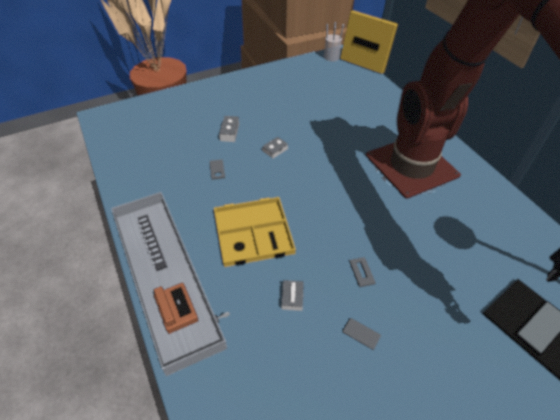

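View pics/side0.png

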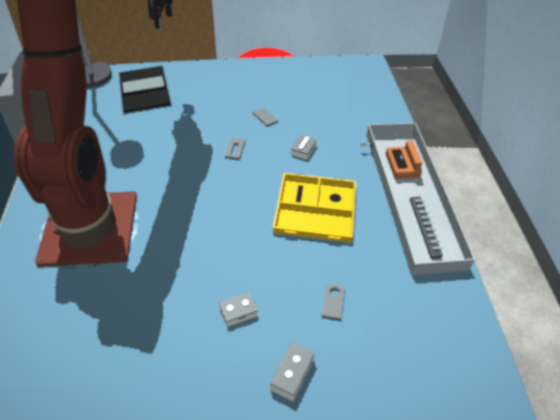

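The scene view shows the case at (254,232), short box (275,147), long box (229,128), round cover (217,169), oblong cover (362,272), plain cover (361,333) and ribbed box (292,295). The side view agrees: case (316,207), short (238,309), long (293,372), round (334,300), oblong (235,148), plain (265,116), ribbed (304,147).

Run:
```python
from h import *
for n,boxes in {'scene':dict(case=(254,232),short=(275,147),long=(229,128),rnd=(217,169),obl=(362,272),plain=(361,333),rib=(292,295)),'side':dict(case=(316,207),short=(238,309),long=(293,372),rnd=(334,300),obl=(235,148),plain=(265,116),rib=(304,147))}.items():
    im=cv2.imread(f'pics/{n}0.png'); i=bot.camera_info(n);T=np.array(i['T'])
    hsv=cv2.cvtColor(im,cv2.COLOR_BGR2HSV)
    for k,(u,v) in boxes.items():
        if k=='case': m=((hsv[...,0]>18)&(hsv[...,0]<35)&(hsv[...,1]>150)).astype('uint8'); h=.022
        else: m=((hsv[...,1]<75)&(hsv[...,2]>60)).astype('uint8'); h={'short':.024,'long':.036,'rib':.024}.get(k,.008)
        w=np.zeros_like(m); r=60 if k=='case' else 30; w[v-r:v+r,u-r:u+r]=m[v-r:v+r,u-r:u+r]
        _,L,st,c=cv2.connectedComponentsWithStats(w); 
        d=[np.min(np.hypot(*(np.argwhere(L==j)-[v,u]).T)) if st[j,4]>60 else 999 for j in range(1,len(st))]
        j=1+int(np.argmin(d)); cs,_=cv2.findContours((L==j).astype('uint8'),0,2)
        p=ray(cs[0][:,0],i,T,h).astype('float32'); rc=cv2.minAreaRect(p*1000)
        b=cv2.boxPoints(rc); e=b[1]-b[0] if np.hypot(*(b[1]-b[0]))>np.hypot(*(b[2]-b[1])) else b[2]-b[1]
        print(n,k,np.round(rc[0],1),np.round(rc[1],1),'longaxis deg',round(np.degrees(np.arctan2(e[1],e[0]))%180,1), 'R',round(float(np.hypot(*rc[0])),0))
    if n=='side': marks={'roundmark':(335,198),'oblmark':(299,194)}
    else: marks={'roundmark':(239,247),'oblmark':(273,240)}
    for k,p in marks.items(): print(n,k,ray([p],i,T,.004).round(3))
```

```text
scene case [600.7  28.7] [205.3 192.7] longaxis deg 76.8 R 601.0
scene short [ 388.1 -259.6] [96.  79.9] longaxis deg 17.8 R 467.0
scene long [ 495.3 -406.5] [151.8  67.6] longaxis deg 59.9 R 641.0
scene rnd [ 599.8 -261.4] [97.8 49.2] longaxis deg 74.0 R 654.0
scene obl [390.6 278.4] [92.4 49.9] longaxis deg 76.3 R 480.0
scene plain [490.4 426.1] [49.3 87.4] longaxis deg 120.6 R 650.0
scene rib [596.9 267.1] [90.8 58.7] longaxis deg 58.3 R 654.0
scene roundmark [[0.656 0.058]]
scene oblmark [[0.559 0.078]]
side case [596.4  12.4] [211.7 195.8] longaxis deg 76.5 R 597.0
side short [ 383.  -279.8] [76.4 67.8] longaxis deg 17.3 R 474.0
side long [ 484.9 -435.7] [115.2  59.2] longaxis deg 58.2 R 652.0
side rnd [ 597.  -267.4] [89.7 45.8] longaxis deg 74.4 R 654.0
side obl [390.7 271.4] [92.9 47.4] longaxis deg 76.6 R 476.0
side plain [490.1 417.7] [48.  91.1] longaxis deg 120.0 R 644.0
side rib [592.1 243.5] [103.4  63.4] longaxis deg 60.5 R 640.0
side roundmark [[0.655 0.051]]
side oblmark [[0.559 0.073]]
```

View pics/wrist0.png

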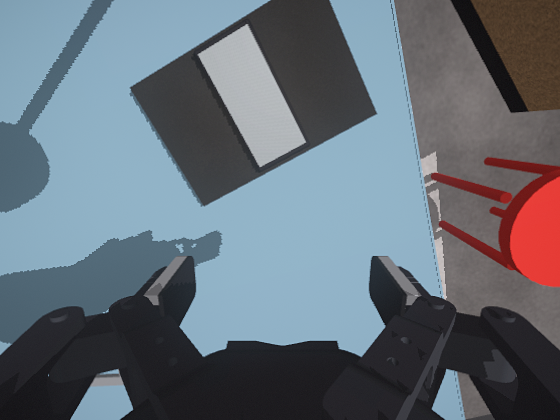

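The wrist view shows a laptop and the counter edge, with the fingers at about (185,270) and (380,270). I go to the oblong cover first.

```bash
cat >> h.py <<'E'
def pose():
    s=bot.observe(); M=q2R(s['ee_rot']); return np.array(s['tcp_pos']),M,np.degrees(np.arctan2(M[1,1],M[0,1]))
def plan(p,yaw=None,n=None):
    """print, per call, turn about tool axes and shift in cm; yaw = world angle of tool y"""
    p0,M,y0=pose(); yaw=y0 if yaw is None else yaw; dy=(yaw-y0+180)%360-180; d=np.array(p)-p0
    n=n or int(max(1,np.ceil(np.linalg.norm(d)/.14),np.ceil(abs(dy)/32)))
    lv=None
    for k in range(n):
        c,s=[f(np.radians(y0+dy*k/n)) for f in(np.cos,np.sin)]
        A=np.array([[-s,c,0],[c,s,0],[0,0,-1]]).T; A[:,0]=np.cross(A[:,1],A[:,2])
        B=A.T@(d/n)*100; print(f'turn z {-dy/n:.2f} shift',B.round(2))
    print('tilt',np.degrees(np.arccos(-M[2,2])).round(2),'now',p0.round(4),round(y0,2),'t',round(bot.observe()['t'],2))
E
python3 -c "
from h import *
plan((.391,.275,.2),-13.5)"
```

```text
turn z 28.98 shift [-9.88 -9.16  1.85]
turn z 28.98 shift [-13.08  -3.22   1.85]
turn z 28.98 shift [-13.     3.52   1.85]
tilt 0.07 now [0.185  0.6228 0.2556] 73.45 t 0.15
```

>>> {"fn": "arm_command", "kwargs": {"steps": [[[0,0,29,-9.9,-9.2,1.85,0],[0,0,29,-9.9,-9.2,1.85,0],[0,0,29,-9.9,-9.2,1.85,0],[0,0,29,-9.9,-9.2,1.85,0],[0,0,29,-9.9,-9.2,1.85,0]]]}}

```text
t: 0.57
tcp_pos: [0.257, 0.5029, 0.2375]
ee_rot: [0.001, 0.393, 0.919, -0.001]
wrist_force: [0.6, -0.4, -1.1]
opening: 0.0853
finger_force: 0.0
```

>>> {"fn": "arm_command", "kwargs": {"steps": [[[0,0,29,-13.1,-3.2,1.85,0],[0,0,29,-13.1,-3.2,1.85,0],[0,0,29,-13.1,-3.2,1.85,0],[0,0,29,-13.1,-3.2,1.85,0],[0,0,29,-13.1,-3.2,1.85,0]]]}}

```text
t: 0.98
tcp_pos: [0.3247, 0.3878, 0.2191]
ee_rot: [0.0, 0.61, 0.793, -0.0]
wrist_force: [0.2, -0.2, 0.1]
opening: 0.0855
finger_force: 0.0
```

>>> {"fn": "arm_command", "kwargs": {"steps": [[[0,0,29,-13,3.5,1.85,0],[0,0,29,-13,3.5,1.85,0],[0,0,29,-13,3.5,1.85,0],[0,0,29,-13,3.5,1.85,0],[0,0,29,-13,3.5,1.85,0]]]}}

```text
t: 1.4
tcp_pos: [0.3924, 0.2728, 0.2007]
ee_rot: [0.0, 0.788, 0.616, -0.0]
wrist_force: [0.2, 0.4, -0.2]
opening: 0.0855
finger_force: 0.0
```

```bash
cat >> h.py <<'E'
def meas(h,fn=None,near=None,hue=None,smax=75):
    """wrist view: grey blob nearest the expected world point -> rect on plane z=h (mm)"""
    im,i,T=grab('wrist',fn); hsv=cv2.cvtColor(im,cv2.COLOR_RGB2HSV)
    m=((hsv[...,1]<smax)&(hsv[...,2]>75)).astype('uint8') if hue is None else ((hsv[...,0]>18)&(hsv[...,0]<35)&(hsv[...,1]>120)).astype('uint8')
    if hue is None: m=cv2.morphologyEx(m,cv2.MORPH_OPEN,np.ones((3,3)))
    cs,_=cv2.findContours(m,0,2)
    for c in cs:
        if cv2.contourArea(c)<1500: continue
        p=ray(c[:,0],i,T,h).astype('float32')
        rc=cv2.minAreaRect(p*1000); b=cv2.boxPoints(rc); e=b[1]-b[0] if np.hypot(*(b[1]-b[0]))>np.hypot(*(b[2]-b[1])) else b[2]-b[1]
        if near is not None and np.hypot(*(np.array(rc[0])/1000-near))>.06: continue
        print('rect',np.round(rc[0],1),np.round(rc[1],1),'axis',round(np.degrees(np.arctan2(e[1],e[0]))%180,1))
    return im,i,T
E
python3 -c "
from h import *
meas(.008,'w1.png',(.391,.275)); print(pose()[0],pose()[2],bot.observe()['joints'])"
```

```text
rect [388.5 279.6] [84.6 45.7] axis 76.0
[0.39135149 0.27492175 0.20091687] -13.508948650946987 [-1.08490611  0.00999568  0.38528283  1.96003469 -0.00434574  1.17208895
 -0.93372999]
```

View pics/w1.png

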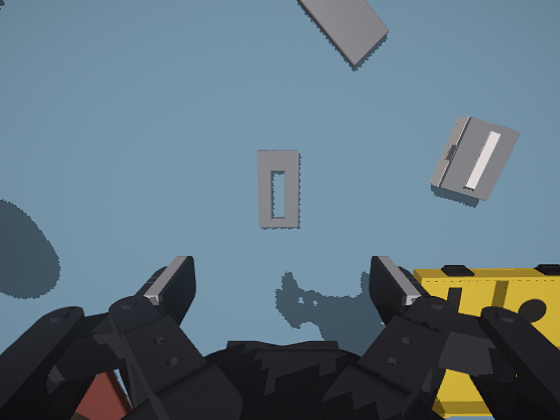

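The wrist view shows the oblong cover at (278,190). Its slot is centred at about (278,193), the ribbed box is at upper right and the case at lower right. I go down.

```bash
python3 -c "
from h import *
plan((.3885,.2795,.045),-14)"
```

```text
turn z 0.25 shift [ 0.19 -0.19  7.8 ]
turn z 0.25 shift [ 0.19 -0.19  7.8 ]
tilt 0.02 now [0.3914 0.2749 0.2009] -13.51 t 1.45
```

>>> {"fn": "arm_command", "kwargs": {"steps": [[[0,0,0.5,0.4,-0.4,4,70],[0,0,0.5,0.4,-0.4,8,70],[0,0,0.5,0.4,-0.4,12,70],[0,0,0.5,0.4,-0.4,15.6,70],[0,0,0.5,0.4,-0.4,15.6,70]]]}}

```text
t: 1.87
tcp_pos: [0.3836, 0.279, 0.039]
ee_rot: [0.001, 0.786, 0.619, -0.005]
wrist_force: [-0.5, -0.5, -0.0]
opening: 0.0619
finger_force: 0.0
```

>>> {"fn": "arm_command", "kwargs": {"steps": [[[0,0,0,0,0,0.3,85],[0,0,0,0,0,0.6,85],[0,0,0,0,0,0.9,85],[0,0,0,0,0,0.9,85],[0,0,0,0,0,0.9,85]]]}}

```text
t: 2.28
tcp_pos: [0.3888, 0.2804, 0.0372]
ee_rot: [-0.0, 0.788, 0.616, 0.001]
wrist_force: [-0.1, -0.0, -0.5]
opening: 0.0569
finger_force: 0.0
```

```bash
python3 -c "
from h import *
print(pose()[0],pose()[2]); im,i,T=grab('side'); cv2.imwrite('pics/s1.png',cv2.resize(im[100:200,180:300,::-1],None,fx=5,fy=5))
grab('wrist','w2.png')"
```

```text
[0.3887546  0.28043909 0.03717776] -14.013231232226829
```

View pics/w2.png

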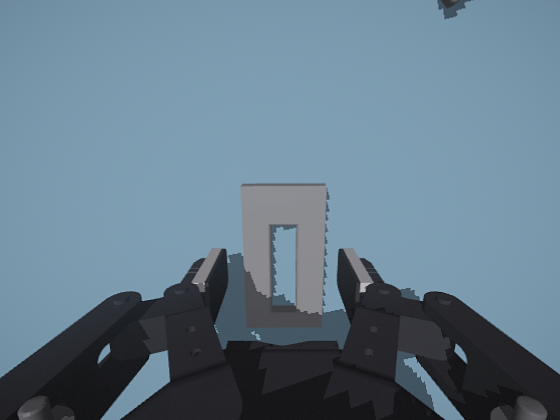

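The pads, at about (220,250) and (345,250), straddle the cover centred at column 284. I go down to light contact.

>>> {"fn": "arm_command", "kwargs": {"steps": [[[0,0,0,0,0,0.2,95],[0,0,0,0,0,0.4,95],[0,0,0,0,0,0.6,95],[0,0,0,0,0,0.6,95],[0,0,0,0,0,0.6,95]]]}}

```text
t: 2.8
tcp_pos: [0.388, 0.2794, 0.0296]
ee_rot: [0.0, 0.788, 0.615, -0.0]
wrist_force: [-0.3, -0.2, -0.1]
opening: 0.0539
finger_force: 0.0
```

>>> {"fn": "arm_command", "kwargs": {"steps": [[[0,0,0,0,0,0.1,95],[0,0,0,0,0,0.2,95],[0,0,0,0,0,0.3,95],[0,0,0,0,0,0.4,95],[0,0,0,0,0,0.4,95]]]}}

```text
t: 3.22
tcp_pos: [0.388, 0.2795, 0.0256]
ee_rot: [0.0, 0.788, 0.615, -0.0]
wrist_force: [-0.2, -0.0, 0.0]
opening: 0.0533
finger_force: 0.0
```

>>> {"fn": "arm_command", "kwargs": {"steps": [[[0,0,0,0,0,0.1,95],[0,0,0,0,0,0.2,95],[0,0,0,0,0,0.3,95],[0,0,0,0,0,0.3,95],[0,0,0,0,0,0.3,95]]]}}

```text
t: 3.63
tcp_pos: [0.3881, 0.2796, 0.0227]
ee_rot: [0.0, 0.788, 0.615, -0.0]
wrist_force: [0.7, 0.4, -0.4]
opening: 0.0535
finger_force: 0.0
```

>>> {"fn": "arm_command", "kwargs": {"steps": [[[0,0,0,0,0,0.05,95],[0,0,0,0,0,0.1,95],[0,0,0,0,0,0.15,95],[0,0,0,0,0,0.15,95],[0,0,0,0,0,0.15,95]]]}}

```text
t: 4.05
tcp_pos: [0.3882, 0.2796, 0.0214]
ee_rot: [-0.0, 0.788, 0.615, 0.0]
wrist_force: [-0.8, -1.2, 1.8]
opening: 0.0533
finger_force: 1.4
```

Light contact at TCP z 0.0214, so I back off 3 mm and close.

>>> {"fn": "arm_command", "kwargs": {"steps": [[[0,0,0,0,0,-0.3,95],[0,0,0,0,0,-0.3,200],[0,0,0,0,0,-0.3,200],[0,0,0,0,0,-0.3,200],[0,0,0,0,0,-0.3,200]]], "squeeze": 30}}

```text
t: 4.47
tcp_pos: [0.3883, 0.2797, 0.0249]
ee_rot: [-0.0, 0.788, 0.615, 0.0]
wrist_force: [-2.2, -2.0, 7.9]
opening: 0.0427
finger_force: 29.6
```

>>> {"fn": "arm_command", "kwargs": {"steps": [[[0,0,0,0,0,0,200],[0,0,0,0,0,0,200],[0,0,0,0,0,-1,200],[0,0,0,0,0,-3,200],[0,0,0,0,0,-5,200]]]}}

```text
t: 4.88
tcp_pos: [0.3878, 0.279, 0.0749]
ee_rot: [0.0, 0.788, 0.615, -0.001]
wrist_force: [-0.2, 1.2, 0.2]
opening: 0.0426
finger_force: 31.4
```

```bash
python3 -c "
from h import *
# case from wrist impossible yet; nominal targets
c=np.array([.5985,.020]); a=np.radians(-103.4+0); ex=np.array([np.cos(a),np.sin(a)]); ey=np.array([-ex[1],ex[0]])
for n,l in dict(rnd=(-44,49),obl=(-44,-49),long=(54,0)).items(): print(n,c+ex*l[0]/1000+ey*l[1]/1000)
print(bot.observe()['opening']); grab('wrist','w3.png')"
```

```text
rnd [0.65636293 0.05144649]
obl [0.56103089 0.07415779]
long [ 0.58598561 -0.0325299 ]
0.04264149708685554
```

```bash
python3 -c "
from h import *
plan((.565,.0,.19),-14)"
```

```text
turn z -0.03 shift [-7.65  7.94 -3.71]
turn z -0.03 shift [-7.65  7.94 -3.71]
turn z -0.03 shift [-7.65  7.94 -3.71]
tilt 0.23 now [0.3897 0.2805 0.0788] -14.09 t 4.93
```

View pics/w3.png

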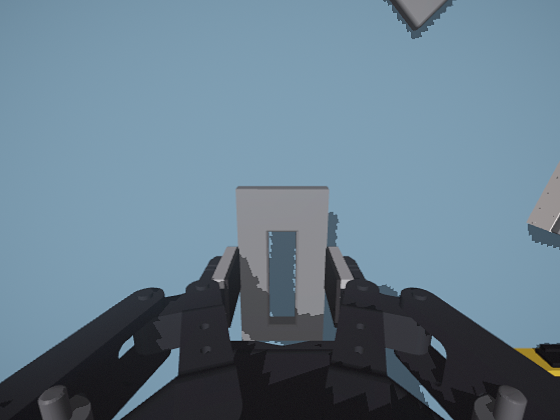

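The cover is held squarely between the pads at columns 240–327. I carry it to the case.

>>> {"fn": "arm_command", "kwargs": {"steps": [[[0,0,0,-1,1,-2,200],[0,0,0,-3,3,-3.7,200],[0,0,0,-5.5,5.5,-3.7,200],[0,0,0,-7.6,7.9,-3.7,200],[0,0,0,-7.6,7.9,-3.7,200]]]}}

```text
t: 5.35
tcp_pos: [0.4496, 0.1813, 0.1125]
ee_rot: [0.001, 0.79, 0.613, 0.001]
wrist_force: [-1.2, -0.1, -0.3]
opening: 0.043
finger_force: 31.4
```

>>> {"fn": "arm_command", "kwargs": {"steps": [[[0,0,0,-1.6,1.6,-1,200],[0,0,0,-3.6,3.6,-2,200],[0,0,0,-5.6,5.6,-3,200],[0,0,0,-7.6,7.9,-3.7,200],[0,0,0,-7.6,7.9,-3.7,200]]]}}

```text
t: 5.77
tcp_pos: [0.5079, 0.0886, 0.1506]
ee_rot: [0.002, 0.79, 0.613, 0.002]
wrist_force: [-0.1, -0.2, -1.3]
opening: 0.0429
finger_force: 31.4
```

>>> {"fn": "arm_command", "kwargs": {"steps": [[[0,0,0,-1.8,1.8,-1,200],[0,0,0,-3.8,3.8,-2,200],[0,0,0,-5.8,5.8,-3,200],[0,0,0,-7.6,7.9,-3.7,200],[0,0,0,-7.6,7.9,-3.7,200]]]}}

```text
t: 6.18
tcp_pos: [0.5652, -0.0043, 0.1874]
ee_rot: [0.002, 0.79, 0.613, 0.001]
wrist_force: [-1.2, -0.6, -0.4]
opening: 0.0428
finger_force: 31.4
```

```bash
python3 -c "
from h import *
print(pose()[0],pose()[2])
im,i,T=meas(.022,'w4.png',hue=1)
hsv=cv2.cvtColor(im,cv2.COLOR_RGB2HSV); m=(hsv[...,2]<60).astype('uint8')
cs,_=cv2.findContours(m,0,2)
for c in cs:
    if 150<cv2.contourArea(c)<4000:
        p=ray(c[:,0],i,T,.004).astype('float32')*1000; print(cv2.minAreaRect(c)[0],cv2.minAreaRect(p))
"
```

```text
[ 0.56524152 -0.00426772  0.1874427 ] -14.383646607441694
rect [595.3  23.2] [205.3 199. ] axis 76.5
```

View pics/w4.png

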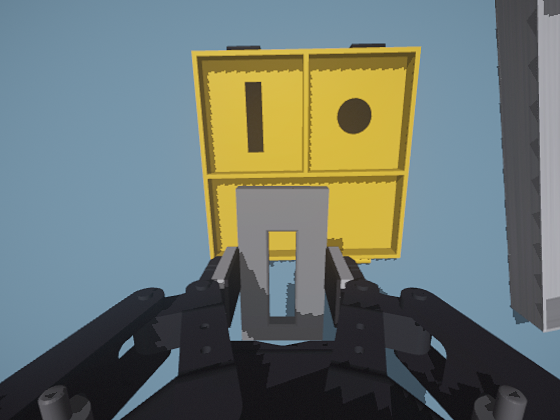

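The view shows the case with corners near (193,52), (420,47), (400,257) and (211,257). The oblong mark is at (255,117) and the round mark at (354,116).

```bash
python3 -c "
from h import *
im=cv2.imread('pics/w4.png'); i=bot.camera_info('wrist'); s=bot.observe()
W=np.eye(4); W[:3,:3]=q2R(s['ee_rot']); W[:3,3]=s['tcp_pos']; T=W@np.array(i['mount'])
m=ray([(354,116),(255,117)],i,T,.004); print(m)
k=ray([(193,52),(420,47),(400,257),(211,257)],i,T,.022); print(k.mean(0))
d=m[0]-m[1]; print('y axis',np.degrees(np.arctan2(d[1],d[0])),np.hypot(*d))
d=k[1]-k[0]; print(np.degrees(np.arctan2(d[1],d[0])),np.hypot(*d)); d=k[0]-k[3]; print(np.degrees(np.arctan2(d[1],d[0])))
plan((.560,.075,.10),-13.5)
"
```

```text
[[0.65170572 0.05938925]
 [0.55786223 0.08238994]]
[0.59491127 0.02882029]
y axis -13.771502548351346 0.09662107999712582
-13.180701551335133 0.19627521527066208
76.54043228653343
turn z -0.82 shift [ 7.35 -2.28  8.63]
tilt 0.13 now [ 0.5639 -0.0019  0.1863] -14.32 t 6.23
```

```bash
python3 -c "
from h import *
plan((.559,.077,.10),-13.5)
"
```

```text
turn z -0.82 shift [ 7.52 -2.43  8.63]
tilt 0.13 now [ 0.5639 -0.0019  0.1863] -14.32 t 6.23
```

>>> {"fn": "arm_command", "kwargs": {"steps": [[[0,0,-0.8,2.5,-0.8,2,200],[0,0,-0.8,5,-1.6,5,200],[0,0,-0.8,7.5,-2.4,8,200],[0,0,-0.8,7.5,-2.4,8.6,200],[0,0,-0.8,7.5,-2.4,8.6,200]]]}}

```text
t: 6.65
tcp_pos: [0.555, 0.082, 0.0966]
ee_rot: [-0.001, 0.783, 0.622, -0.002]
wrist_force: [1.0, -1.5, -0.2]
opening: 0.043
finger_force: 31.4
```

>>> {"fn": "arm_command", "kwargs": {"steps": [[[0,0,0,0,0,1.5,200],[0,0,0,0,0,3,200],[0,0,0,0,0,4,200],[0,0,0,0,0,4.5,200],[0,0,0,0,0,4.5,200]]]}}

```text
t: 7.07
tcp_pos: [0.5572, 0.079, 0.0539]
ee_rot: [-0.0, 0.784, 0.621, -0.001]
wrist_force: [-0.8, -0.7, -0.8]
opening: 0.0427
finger_force: 31.4
```

```bash
python3 -c "
from h import *
grab('wrist','w5.png')
plan((.559,.077,.031),-13.5)
"
```

```text
turn z 0.22 shift [-0.18  0.18  2.36]
tilt 0.01 now [0.5577 0.0791 0.0546] -13.28 t 7.12
```

View pics/w5.png

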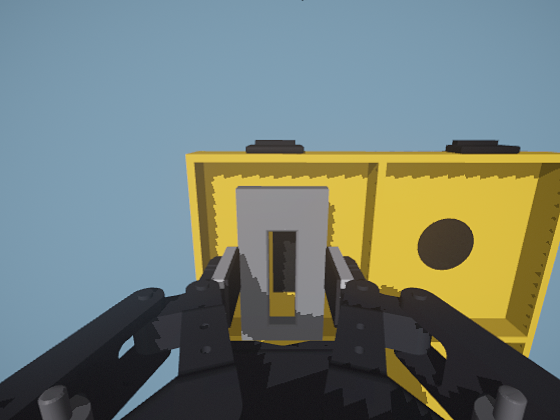

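```bash
python3 -c "
from h import *
i=bot.camera_info('wrist'); s=bot.observe()
W=np.eye(4); W[:3,:3]=q2R(s['ee_rot']); W[:3,3]=s['tcp_pos']; T=W@np.array(i['mount'])
p0,M,_=pose()
def tl(px,z): q=ray([px],i,T,z)[0]-p0[:2]; return (M[:2,:2].T@q*1000).round(1)
print('cover far/near',tl((283,187),.038),tl((283,340),.038), 'left/right',tl((237,260),.038),tl((328,260),.038))
print('bay far/near',tl((290,163),.022),tl((440,320),.022),'l/r',tl((203,200),.022),tl((374,200),.022))
"
```

```text
cover far/near [43.  -0.2] [-41.   -0.1] left/right [  6.1 -23.1] [ 6.1 22.2]
bay far/near [52.3  3.4] [-40.   92.8] l/r [ 33.  -42.2] [33.  47.7]
```

The cover is centred over its bay to within a few millimetres; the round mark is at (446,244). I lower, release and rise.

>>> {"fn": "arm_command", "kwargs": {"steps": [[[0,0,0,0,0.2,0.8,200],[0,0,0,0,0.2,1.6,200],[0,0,0,0,0.2,2.1,200],[0,0,0,0,0.2,2.4,200],[0,0,0,0,0.2,2.4,200]]]}}

```text
t: 7.53
tcp_pos: [0.5592, 0.0789, 0.0295]
ee_rot: [-0.0, 0.784, 0.621, -0.001]
wrist_force: [0.8, -1.4, -0.5]
opening: 0.0427
finger_force: 31.4
```

>>> {"fn": "arm_command", "kwargs": {"steps": [[[0,0,0,0,0,0,95],[0,0,0,0,0,0,95],[0,0,0,0,0,0,95],[0,0,0,0,0,-1.5,95],[0,0,0,0,0,-4,95]]]}}

```text
t: 7.95
tcp_pos: [0.5579, 0.0787, 0.0689]
ee_rot: [-0.001, 0.784, 0.621, -0.002]
wrist_force: [-0.8, 0.2, 0.5]
opening: 0.054
finger_force: 0.0
```

>>> {"fn": "arm_command", "kwargs": {"steps": [[[0,0,0,0,0,-4,95],[0,0,0,0,0,-8,70],[0,0,0,0,0,-12,70],[0,0,0,0,0,-15,70],[0,0,0,0,0,-15,70]]]}}

```text
t: 8.37
tcp_pos: [0.5626, 0.0791, 0.2274]
ee_rot: [0.001, 0.784, 0.621, 0.005]
wrist_force: [2.2, -0.6, -0.9]
opening: 0.0623
finger_force: 0.0
```

```bash
python3 -c "
from h import *
plan((.598,-.266,.17),-15.7)
"
```

```text
turn z 0.81 shift [-10.92   3.79   1.91]
turn z 0.81 shift [-10.87   3.95   1.91]
turn z 0.81 shift [-10.81   4.1    1.91]
tilt 0.58 now [0.5626 0.0791 0.2274] -13.28 t 8.37
```

>>> {"fn": "arm_command", "kwargs": {"steps": [[[0,0,0.8,-2.5,1,0.6,70],[0,0,0.8,-5.2,2,1.2,70],[0,0,0.8,-8,3,1.9,70],[0,0,0.8,-10.9,3.8,1.9,70],[0,0,0.8,-10.9,3.8,1.9,70]]]}}

```text
t: 8.78
tcp_pos: [0.5709, -0.0431, 0.2016]
ee_rot: [0.001, 0.791, 0.612, -0.001]
wrist_force: [-0.9, -1.0, 0.0]
opening: 0.0621
finger_force: 0.0
```

>>> {"fn": "arm_command", "kwargs": {"steps": [[[0,0,0.8,-2.5,1,0.6,70],[0,0,0.8,-5.2,2,1.2,70],[0,0,0.8,-8,3,1.9,70],[0,0,0.8,-10.9,3.9,1.9,70],[0,0,0.8,-10.9,3.9,1.9,70]]]}}

```text
t: 9.2
tcp_pos: [0.5817, -0.1581, 0.1826]
ee_rot: [0.001, 0.795, 0.607, -0.001]
wrist_force: [-0.6, -1.0, 0.1]
opening: 0.0618
finger_force: 0.0
```

>>> {"fn": "arm_command", "kwargs": {"steps": [[[0,0,0.8,-3.5,1.2,0.6,70],[0,0,0.8,-7,2.5,1.2,70],[0,0,0.8,-9.5,3.5,1.7,70],[0,0,0.8,-10.8,4.1,1.9,70],[0,0,0.8,-10.8,4.1,1.9,70]]]}}

```text
t: 9.62
tcp_pos: [0.5937, -0.2701, 0.163]
ee_rot: [0.001, 0.798, 0.602, -0.001]
wrist_force: [-0.2, -0.1, -0.2]
opening: 0.0618
finger_force: 0.0
```

>>> {"fn": "arm_command", "kwargs": {"steps": [[[0,0,0,0,0,0,70],[0,0,0,0,0,0,70]]]}}

```text
t: 9.78
tcp_pos: [0.5952, -0.2647, 0.1634]
ee_rot: [-0.0, 0.797, 0.605, 0.0]
wrist_force: [0.1, 0.4, -0.3]
opening: 0.062
finger_force: 0.0
```

```bash
python3 -c "
from h import *
meas(.008,'w6.png',(.598,-.266)); plan((.598,-.266,.045),-15.7)
"
```

```text
rect [ 599.1 -266.7] [143.7 135. ] axis 87.1
turn z 0.14 shift [-0.09  0.3  11.85]
tilt 0.05 now [ 0.5954 -0.2644  0.1635] -15.56 t 9.83
```

```bash
python3 -c "
from h import *
im,i,T=meas(.008,'w7.png',(.598,-.266),smax=50)
hsv=cv2.cvtColor(im,cv2.COLOR_RGB2HSV); print(hsv[180,::40].tolist())
"
```

```text
rect [ 597.  -261.4] [83.7 44.3] axis 74.3
[[101, 76, 167], [102, 76, 171], [102, 76, 172], [102, 75, 174], [102, 76, 175], [102, 74, 175], [102, 73, 175], [102, 74, 175], [102, 74, 175], [102, 74, 176], [102, 73, 175], [101, 74, 173], [102, 75, 173], [102, 76, 171]]
```

View pics/w7.png

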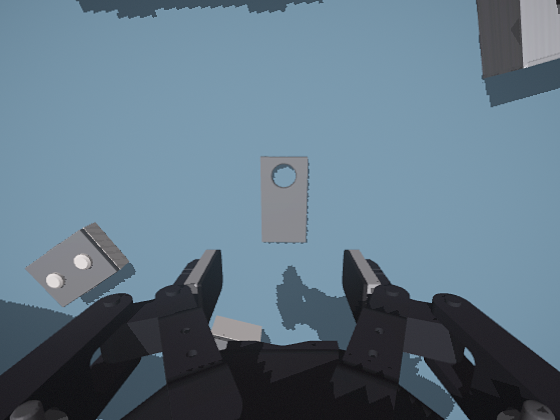

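The wrist view shows the round cover at (285,199), hole at (284,176), with the short box at (72,265) and the long box just visible at the bottom. I pick the cover up.

```bash
python3 -c "
from h import *
plan((.597,-.2615,.045),-15.7)
"
```

```text
turn z 0.16 shift [ 0.31  0.08 11.86]
tilt 0.05 now [ 0.5954 -0.2643  0.1636] -15.54 t 9.88
```

>>> {"fn": "arm_command", "kwargs": {"steps": [[[0,0,0.2,0.3,0.1,3,90],[0,0,0.2,0.3,0.1,6,90],[0,0,0.2,0.3,0.1,9,90],[0,0,0.2,0.3,0.1,11,90],[0,0,0.2,0.3,0.1,11.8,90]]]}}

```text
t: 10.3
tcp_pos: [0.5955, -0.2609, 0.0423]
ee_rot: [-0.002, 0.797, 0.604, -0.001]
wrist_force: [-0.2, 0.2, -0.2]
opening: 0.0551
finger_force: 0.0
```

>>> {"fn": "arm_command", "kwargs": {"steps": [[[0,0,0,0,0,0.6,95],[0,0,0,0,0,1.2,95],[0,0,0,0,0,1.7,95],[0,0,0,0,0,2,95],[0,0,0,0,0,2,95]]]}}

```text
t: 10.72
tcp_pos: [0.5968, -0.2633, 0.0255]
ee_rot: [0.0, 0.798, 0.603, 0.0]
wrist_force: [0.0, 0.4, -0.0]
opening: 0.0535
finger_force: 0.0
```

```bash
python3 -c "
from h import *
plan((.597,-.2615,.0247),-15.7)
"
```

```text
turn z -0.14 shift [ 0.17 -0.03  0.08]
tilt 0.02 now [ 0.5968 -0.2633  0.0255] -15.84 t 10.72
```

>>> {"fn": "arm_command", "kwargs": {"steps": [[[0,0,0,0.1,0,0.1,200],[0,0,0,0.1,0,0.1,200],[0,0,0,0.1,0,0.1,200],[0,0,0,0.1,0,0.1,200],[0,0,0,0.1,0,0.1,200]]], "squeeze": 30}}

```text
t: 11.13
tcp_pos: [0.5973, -0.2628, 0.0253]
ee_rot: [0.0, 0.798, 0.603, 0.0]
wrist_force: [-2.7, -0.2, 6.7]
opening: 0.0431
finger_force: 30.8
```

>>> {"fn": "arm_command", "kwargs": {"steps": [[[0,0,0,0,0,0,200],[0,0,0,0,0,-2,200],[0,0,0,0,0,-5,200],[0,0,0,0,0,-8,200],[0,0,0,0,0,-8,200]]]}}

```text
t: 11.55
tcp_pos: [0.5997, -0.264, 0.1105]
ee_rot: [0.003, 0.798, 0.603, 0.002]
wrist_force: [1.2, -0.9, 0.4]
opening: 0.0427
finger_force: 30.9
```

```bash
python3 -c "
from h import *
plan((.654,.054,.11),-13.4,4)
"
```

```text
turn z -0.62 shift [ 8.02 -0.87  0.01]
turn z -0.62 shift [ 8.03 -0.78  0.01]
turn z -0.62 shift [ 8.04 -0.7   0.01]
turn z -0.62 shift [ 8.04 -0.61  0.01]
tilt 0.48 now [ 0.5997 -0.264   0.1105] -15.87 t 11.55
```

>>> {"fn": "arm_command", "kwargs": {"steps": [[[0,0,-0.8,2.5,-0.3,0,200],[0,0,-0.8,5,-0.6,0,200],[0,0,-0.8,8,-0.9,0,200],[0,0,-0.8,10.7,-1.1,0,200],[0,0,-0.8,10.7,-1.1,0,200]]]}}

```text
t: 11.97
tcp_pos: [0.6177, -0.1486, 0.104]
ee_rot: [-0.001, 0.791, 0.612, 0.001]
wrist_force: [1.3, 1.2, -0.6]
opening: 0.043
finger_force: 30.8
```

>>> {"fn": "arm_command", "kwargs": {"steps": [[[0,0,-0.8,2.5,-0.3,0,200],[0,0,-0.8,5,-0.6,0,200],[0,0,-0.8,8,-0.9,0,200],[0,0,-0.8,10.7,-1,0,200],[0,0,-0.8,10.7,-1,0,200]]]}}

```text
t: 12.38
tcp_pos: [0.6352, -0.0427, 0.104]
ee_rot: [-0.001, 0.787, 0.617, 0.001]
wrist_force: [0.5, 0.8, -0.7]
opening: 0.0429
finger_force: 30.8
```

>>> {"fn": "arm_command", "kwargs": {"steps": [[[0,0,-0.8,3.5,-0.3,1,200],[0,0,-0.8,7,-0.6,2,200],[0,0,-0.8,9.5,-0.8,3,200],[0,0,-0.8,10.7,-0.9,4,200],[0,0,-0.8,10.7,-0.9,4,200]]]}}

```text
t: 12.8
tcp_pos: [0.6505, 0.0597, 0.0619]
ee_rot: [-0.001, 0.783, 0.622, -0.001]
wrist_force: [0.4, 0.4, -0.2]
opening: 0.0431
finger_force: 30.8
```

>>> {"fn": "arm_command", "kwargs": {"steps": [[[0,0,0,0,0,0,200],[0,0,0,0,0,0,200],[0,0,0,0,0,0,200]]]}}

```text
t: 13.05
tcp_pos: [0.6516, 0.0528, 0.0651]
ee_rot: [0.001, 0.786, 0.618, 0.0]
wrist_force: [0.6, -0.7, -1.0]
opening: 0.0431
finger_force: 30.8
```

```bash
python3 -c "
from h import *
grab('wrist','w8.png')
plan((.654,.054,.031),-13.4)
"
```

```text
turn z -0.21 shift [0.13 0.21 3.42]
tilt 0.07 now [0.6517 0.0532 0.0652] -13.61 t 13.1
```

View pics/w8.png

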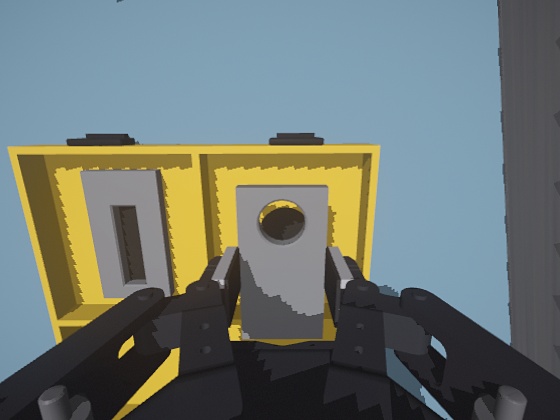

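```bash
python3 -c "
from h import *
i=bot.camera_info('wrist'); s=bot.observe()
W=np.eye(4); W[:3,:3]=q2R(s['ee_rot']); W[:3,3]=s['tcp_pos']; T=W@np.array(i['mount'])
p0,M,_=pose()
def tl(px,z): q=ray([px],i,T,z)[0]-p0[:2]; return (M[:2,:2].T@q*1000).round(1)
print('bay far',tl((290,153),.022),'l/r',tl((203,180),.022),tl((366,180),.022))
print('cover',tl((283,185),.048),tl((283,340),.048))
"
```

```text
bay far [56.5  3.7] l/r [ 41.8 -44.3] [41.8 45.8]
cover [43.9 -0.2] [-41.4  -0.1]
```

The oblong cover lies in its bay at (127,232). The round cover is over its own bay, which lies about 3 mm farther along tool x, so I correct by that and place it.

>>> {"fn": "arm_command", "kwargs": {"steps": [[[0,0,-0.2,0.3,0.1,0.8,200],[0,0,-0.2,0.3,0.1,1.8,200],[0,0,-0.2,0.3,0.1,2.8,200],[0,0,-0.2,0.3,0.1,3.4,200],[0,0,-0.2,0.3,0.1,3.4,200]]]}}

```text
t: 13.52
tcp_pos: [0.6524, 0.058, 0.0287]
ee_rot: [-0.0, 0.784, 0.621, -0.001]
wrist_force: [-0.7, -0.0, 0.7]
opening: 0.0432
finger_force: 33.5
```

>>> {"fn": "arm_command", "kwargs": {"steps": [[[0,0,0,0,0,0,200],[0,0,0,0,0,0,95],[0,0,0,0,0,0,95],[0,0,0,0,0,0,95],[0,0,0,0,0,-2,95]]]}}

```text
t: 13.93
tcp_pos: [0.6506, 0.0582, 0.0471]
ee_rot: [-0.001, 0.784, 0.621, -0.002]
wrist_force: [-0.9, -0.4, -0.0]
opening: 0.0538
finger_force: 0.0
```

>>> {"fn": "arm_command", "kwargs": {"steps": [[[0,0,0,0,0,-3,95],[0,0,0,0,0,-6,50],[0,0,0,0,0,-10,50],[0,0,0,0,0,-14,50],[0,0,0,0,0,-14,50]]]}}

```text
t: 14.35
tcp_pos: [0.6566, 0.0576, 0.199]
ee_rot: [0.003, 0.784, 0.621, 0.005]
wrist_force: [1.0, -0.2, 0.9]
opening: 0.0686
finger_force: 0.0
```

```bash
python3 -c "
from h import *
plan((.490,-.425,.20),-31)
"
```

```text
turn z 4.43 shift [-12.7   -1.28  -0.02]
turn z 4.43 shift [-12.76  -0.3   -0.02]
turn z 4.43 shift [-12.75   0.69  -0.02]
turn z 4.43 shift [-12.65   1.67  -0.02]
tilt 0.66 now [0.6566 0.0576 0.199 ] -13.28 t 14.35
```

>>> {"fn": "arm_command", "kwargs": {"steps": [[[0,0,4.4,-3,-0.3,0,30],[0,0,4.4,-6,-0.6,0,30],[0,0,4.4,-9.5,-1,0,30],[0,0,4.4,-12.7,-1.3,0,30],[0,0,4.4,-12.7,-1.3,0,30]]]}}

```text
t: 14.77
tcp_pos: [0.6088, -0.0709, 0.191]
ee_rot: [0.001, 0.81, 0.587, -0.001]
wrist_force: [-0.1, -0.8, -0.4]
opening: 0.0755
finger_force: 0.0
```

>>> {"fn": "arm_command", "kwargs": {"steps": [[[0,0,4.4,-3,0,0,30],[0,0,4.4,-6,-0.1,0,30],[0,0,4.4,-9.5,-0.2,0,30],[0,0,4.4,-12.7,-0.3,0,30],[0,0,4.4,-12.7,-0.3,0,30]]]}}

```text
t: 15.18
tcp_pos: [0.5668, -0.1903, 0.191]
ee_rot: [0.001, 0.832, 0.555, -0.001]
wrist_force: [-0.6, -1.3, -0.1]
opening: 0.0751
finger_force: 0.0
```

>>> {"fn": "arm_command", "kwargs": {"steps": [[[0,0,4.4,-3,0.1,0,30],[0,0,4.4,-6,0.3,0,30],[0,0,4.4,-9.5,0.5,0,30],[0,0,4.4,-12.7,0.7,0,30],[0,0,4.4,-12.7,0.7,0,30]]]}}

```text
t: 15.6
tcp_pos: [0.525, -0.31, 0.191]
ee_rot: [0.001, 0.852, 0.523, -0.001]
wrist_force: [-1.0, -0.8, 0.2]
opening: 0.0756
finger_force: 0.0
```

>>> {"fn": "arm_command", "kwargs": {"steps": [[[0,0,4.4,-4,0.4,0,30],[0,0,4.4,-8,0.9,0,30],[0,0,4.4,-11,1.4,0,30],[0,0,4.4,-12.6,1.7,0,30],[0,0,4.4,-12.6,1.7,0,30]]]}}

```text
t: 16.02
tcp_pos: [0.485, -0.4276, 0.1905]
ee_rot: [0.001, 0.871, 0.491, -0.001]
wrist_force: [-0.1, 0.1, -0.9]
opening: 0.0754
finger_force: 0.0
```

>>> {"fn": "arm_command", "kwargs": {"steps": [[[0,0,0,0,0,0,30],[0,0,0,0,0,0,30],[0,0,0,0,0,0,30]]]}}

```text
t: 16.27
tcp_pos: [0.489, -0.4216, 0.1901]
ee_rot: [-0.0, 0.869, 0.495, 0.0]
wrist_force: [0.6, -0.1, -0.5]
opening: 0.0753
finger_force: 0.0
```

```bash
cat >> h.py <<'E'
def lugs(h,fn=None):
    """bright white round lugs: list centres on plane z=h"""
    im,i,T=grab('wrist',fn); hsv=cv2.cvtColor(im,cv2.COLOR_RGB2HSV)
    m=((hsv[...,1]<45)&(hsv[...,2]>190)).astype('uint8'); cs,_=cv2.findContours(m,0,2); out=[]
    for c in cs:
        a=cv2.contourArea(c); (x,y),r=cv2.minEnclosingCircle(c)
        if 60<a and a>.6*np.pi*r*r: w=ray([(x,y)],i,T,h)[0]; out.append(w); print('lug px',round(x),round(y),round(r,1),w.round(4))
    return out
E
python3 -c "
from h import *
lugs(.041,'w9.png'); meas(.036,None,(.49,-.425),smax=50)
plan((.490,-.425,.20),-31)
"
```

```text
lug px 281 227 7.6 [ 0.4766 -0.4392]
lug px 282 190 7.9 [ 0.4952 -0.4085]
lug px 86 135 8.1 [ 0.3723 -0.2783]
lug px 107 104 8.3 [ 0.4046 -0.2676]
rect [ 487.  -423.7] [101.  53.] axis 59.3
turn z 0.28 shift [-0.21  0.26 -0.97]
tilt 0.04 now [ 0.4888 -0.4219  0.1903] -30.72 t 16.37
```

View pics/w9.png

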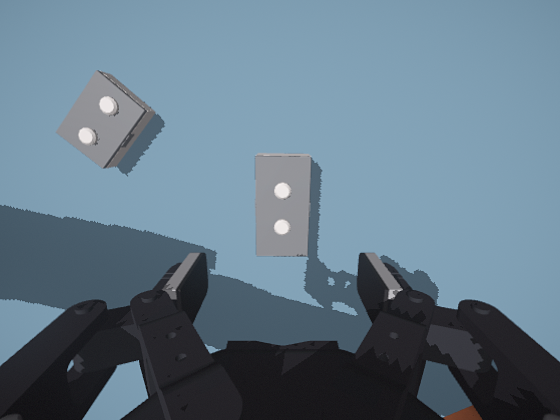

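The long box is at (283,206) with lugs at (282,190) and (281,227), and the short box's lugs are at (107,104) and (87,135). I grip the long box high so the fingers stay above the case walls.

```bash
python3 -c "
from h import *
plan((.4865,-.4238,.0425),-31)
"
```

```text
turn z 0.14 shift [-0.14 -0.05  7.39]
turn z 0.14 shift [-0.14 -0.05  7.39]
tilt 0.04 now [ 0.4888 -0.4219  0.1903] -30.72 t 16.37
```

>>> {"fn": "arm_command", "kwargs": {"steps": [[[0,0,0.3,-0.3,-0.1,2,40],[0,0,0.3,-0.3,-0.1,5,40],[0,0,0.3,-0.3,-0.1,8,40],[0,0,0.3,-0.3,-0.1,10,40],[0,0,0.3,-0.3,-0.1,11,40]]]}}

```text
t: 16.78
tcp_pos: [0.485, -0.4233, 0.0774]
ee_rot: [-0.002, 0.871, 0.492, -0.001]
wrist_force: [0.9, -0.2, 0.3]
opening: 0.0718
finger_force: 0.0
```

>>> {"fn": "arm_command", "kwargs": {"steps": [[[0,0,0,0,0,1,50],[0,0,0,0,0,2,60],[0,0,0,0,0,3,65],[0,0,0,0,0,3.8,70],[0,0,0,0,0,3.8,70]]]}}

```text
t: 17.2
tcp_pos: [0.485, -0.4249, 0.041]
ee_rot: [-0.001, 0.871, 0.491, -0.0]
wrist_force: [0.2, 1.0, -0.3]
opening: 0.062
finger_force: 0.0
```

>>> {"fn": "arm_command", "kwargs": {"steps": [[[0,0,0,0,0,0,70],[0,0,0,0,0,0,70],[0,0,0,0,0,0,200],[0,0,0,0,0,0,200],[0,0,0,0,0,0,200]]], "squeeze": 40}}

```text
t: 17.62
tcp_pos: [0.4858, -0.4259, 0.0434]
ee_rot: [0.001, 0.871, 0.491, 0.0]
wrist_force: [-0.1, 0.6, 6.5]
opening: 0.0511
finger_force: 43.0
```

>>> {"fn": "arm_command", "kwargs": {"steps": [[[0,0,0,0,0,0,200],[0,0,0,0,0,0,200],[0,0,0,0,0,-2,200],[0,0,0,0,0,-5,200],[0,0,0,0,0,-7,200]]]}}

```text
t: 18.03
tcp_pos: [0.4853, -0.4257, 0.114]
ee_rot: [0.0, 0.871, 0.491, -0.0]
wrist_force: [1.0, 0.4, -1.3]
opening: 0.0508
finger_force: 42.8
```

```bash
python3 -c "
from h import *
c=np.array([.5965,.0235]); a=np.radians(-103.4); t=c+.054*np.array([np.cos(a),np.sin(a)]); print(t)
plan((*t,.13),-103.4)
"
```

```text
[ 0.58398561 -0.0290299 ]
turn z 24.08 shift [13.02 -4.03 -0.53]
turn z 24.08 shift [10.24 -8.99 -0.53]
turn z 24.08 shift [  5.68 -12.38  -0.53]
tilt 0.03 now [ 0.4853 -0.4257  0.114 ] -31.17 t 18.03
```

>>> {"fn": "arm_command", "kwargs": {"steps": [[[0,0,6,3,-1,-0.5,200],[0,0,12,6.5,-2,-0.5,200],[0,0,18,10,-3,-0.5,200],[0,0,24,13,-4,-0.5,200],[0,0,24,13,-4,-0.5,200]]]}}

```text
t: 18.45
tcp_pos: [0.5217, -0.2848, 0.1163]
ee_rot: [-0.002, 0.954, 0.3, 0.001]
wrist_force: [0.8, 1.4, -1.8]
opening: 0.0512
finger_force: 42.8
```

>>> {"fn": "arm_command", "kwargs": {"steps": [[[0,0,6,2.5,-2,-0.5,200],[0,0,12,5,-4.5,-0.5,200],[0,0,18,7.5,-6.7,-0.5,200],[0,0,24,10.2,-9,-0.5,200],[0,0,24,10.2,-9,-0.5,200]]]}}

```text
t: 18.87
tcp_pos: [0.5534, -0.1523, 0.1214]
ee_rot: [-0.002, 0.995, 0.096, -0.0]
wrist_force: [-0.0, 1.3, -1.8]
opening: 0.0509
finger_force: 42.9
```

>>> {"fn": "arm_command", "kwargs": {"steps": [[[0,0,6,1.5,-3.5,-0.5,200],[0,0,12,3.2,-7,-0.5,200],[0,0,18,4.5,-10.3,-0.5,200],[0,0,24,5.7,-12.4,-0.5,200],[0,0,24,5.7,-12.4,-0.5,200]]]}}

```text
t: 19.28
tcp_pos: [0.585, -0.0217, 0.1265]
ee_rot: [-0.001, 0.994, -0.113, -0.0]
wrist_force: [0.3, 1.0, -2.3]
opening: 0.0509
finger_force: 43.0
```

>>> {"fn": "arm_command", "kwargs": {"steps": [[[0,0,0,0,0,0,200],[0,0,0,0,0,0,200],[0,0,0,0,0,0,200]]]}}

```text
t: 19.53
tcp_pos: [0.5829, -0.0305, 0.1274]
ee_rot: [0.0, 0.993, -0.115, -0.0]
wrist_force: [0.5, -0.6, -1.8]
opening: 0.0508
finger_force: 43.0
```

```bash
python3 -c "
from h import *
grab('wrist','w10.png'); 
plan((.584,-.029,.075),-103.4)
"
```

```text
turn z 0.17 shift [ 0.07 -0.17  5.25]
tilt 0.01 now [ 0.5829 -0.0305  0.1275] -103.23 t 19.58
```

View pics/w10.png

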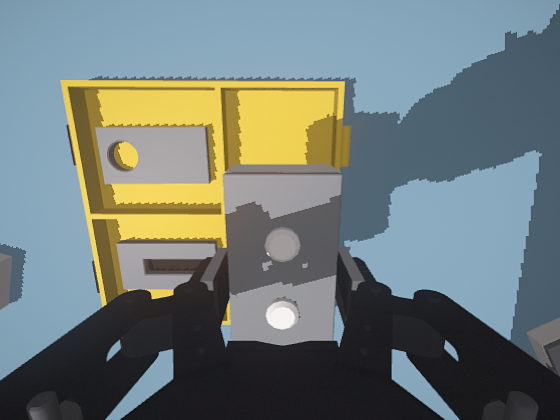

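Both covers lie in their bays, at (155,154) and (175,265). The long box is held over the long bay, whose inner edges are at columns 226 and 337 at row 100.

```bash
python3 -c "
from h import *
i=bot.camera_info('wrist'); s=bot.observe()
W=np.eye(4); W[:3,:3]=q2R(s['ee_rot']); W[:3,3]=s['tcp_pos']; T=W@np.array(i['mount'])
p0,M,_=pose()
def tl(px,z): q=ray([px],i,T,z)[0]-p0[:2]; return (M[:2,:2].T@q*1000).round(1)
print(tl((226,100),.022),tl((337,100),.022),tl((280,90),.022),'box',tl((223,175),.12),tl((341,175),.12))
"
```

```text
[ 87.1 -41.1] [87.1 38.2] [93.8 -2.5] box [ 48.1 -26.4] [48.1 24.1]
```

>>> {"fn": "arm_command", "kwargs": {"steps": [[[0,0,0.2,0,-0.1,2,200],[0,0,0.2,0,-0.1,4,200],[0,0,0.2,0,-0.1,6,200],[0,0,0.2,0,-0.1,7,200],[0,0,0.2,0,-0.1,7.4,200]]]}}

```text
t: 20.0
tcp_pos: [0.5825, -0.0287, 0.052]
ee_rot: [0.0, 0.993, -0.117, -0.001]
wrist_force: [-0.5, 0.3, -1.6]
opening: 0.0508
finger_force: 42.9
```

>>> {"fn": "arm_command", "kwargs": {"steps": [[[0,0,0,0,0,0.2,200],[0,0,0,0,0,0.4,200],[0,0,0,0,0,0.5,200],[0,0,0,0,0,0.5,200],[0,0,0,0,0,0.5,200]]]}}

```text
t: 20.42
tcp_pos: [0.5839, -0.0278, 0.0489]
ee_rot: [-0.0, 0.993, -0.116, 0.0]
wrist_force: [0.5, -0.6, -2.3]
opening: 0.0509
finger_force: 42.9
```

Now lower the last 1.5 mm, release gently and rise.

>>> {"fn": "arm_command", "kwargs": {"steps": [[[0,0,0,0,0,0.15,200],[0,0,0,0,0,0.15,200],[0,0,0,0,0,0.15,80],[0,0,0,0,0,0.15,75],[0,0,0,0,0,0.15,75]]]}}

```text
t: 20.83
tcp_pos: [0.5836, -0.0278, 0.0469]
ee_rot: [0.0, 0.993, -0.116, 0.0]
wrist_force: [0.4, 0.0, 0.0]
opening: 0.0601
finger_force: 0.0
```

>>> {"fn": "arm_command", "kwargs": {"steps": [[[0,0,0,0,0,0,65],[0,0,0,0,0,-1,65],[0,0,0,0,0,-3,65],[0,0,0,0,0,-6,50],[0,0,0,0,0,-9,40]]]}}

```text
t: 21.25
tcp_pos: [0.583, -0.0282, 0.1381]
ee_rot: [0.0, 0.993, -0.117, -0.001]
wrist_force: [0.3, 0.1, 0.7]
opening: 0.0721
finger_force: 0.0
```

>>> {"fn": "arm_command", "kwargs": {"steps": [[[0,0,0,0,0,-3,40],[0,0,0,0,0,-6,40],[0,0,0,0,0,-6,40],[0,0,0,0,0,-6,40],[0,0,0,0,0,-6,40]]]}}

```text
t: 21.67
tcp_pos: [0.5833, -0.0276, 0.1968]
ee_rot: [-0.0, 0.993, -0.116, -0.0]
wrist_force: [0.8, -0.5, 0.4]
opening: 0.0722
finger_force: 0.0
```

```bash
python3 -c "
from h import *
print(pose()); lugs(.045,'w11.png'); meas(.040,None,(.584,-.03),smax=50)
plan((.388,-.27,.19),-72.5)
"
```

```text
(array([ 0.58332475, -0.02763486,  0.19679192]), array([[ 9.73016924e-01, -2.30733733e-01, -9.96837790e-05],
       [-2.30733659e-01, -9.73016823e-01,  4.91046684e-04],
       [-2.10295029e-04, -4.54796331e-04, -9.99999874e-01]]), np.float64(-103.34027492632643))
lug px 281 221 7.4 [ 0.5663 -0.0216]
lug px 281 184 7.9 [ 0.601  -0.0298]
rect [584.7 -26.9] [51.7 99.6] axis 166.7
turn z -10.28 shift [-4.46  9.36  0.2 ]
turn z -10.28 shift [-6.06  8.41  0.2 ]
turn z -10.28 shift [-7.46  7.2   0.2 ]
tilt 0.09 now [ 0.5829 -0.0277  0.196 ] -103.35 t 21.77
```

>>> {"fn": "arm_command", "kwargs": {"steps": [[[0,0,-2,-1,2.4,0,30],[0,0,-5,-2.2,4.8,0,30],[0,0,-8,-3.3,7.2,0,30],[0,0,-10.3,-4.5,9.4,0,30],[0,0,-10.3,-4.5,9.4,0,30]]]}}

```text
t: 22.18
tcp_pos: [0.5143, -0.1135, 0.1961]
ee_rot: [-0.0, 1.0, -0.029, -0.001]
wrist_force: [0.3, -0.6, 0.3]
opening: 0.0754
finger_force: 0.0
```

>>> {"fn": "arm_command", "kwargs": {"steps": [[[0,0,-2,-1.5,2.2,0,30],[0,0,-5,-3,4.4,0,30],[0,0,-8,-4.5,6.5,0,30],[0,0,-10.3,-6.1,8.4,0,30],[0,0,-10.3,-6.1,8.4,0,30]]]}}

```text
t: 22.6
tcp_pos: [0.449, -0.1936, 0.1961]
ee_rot: [-0.001, 0.998, 0.061, -0.001]
wrist_force: [-0.8, 0.1, 0.2]
opening: 0.0753
finger_force: 0.0
```

>>> {"fn": "arm_command", "kwargs": {"steps": [[[0,0,-3,-2.5,2.4,0,30],[0,0,-6,-5,4.8,0,30],[0,0,-9,-6.8,6.6,0,30],[0,0,-10.3,-7.5,7.2,0,30],[0,0,-10.3,-7.5,7.2,0,30]]]}}

```text
t: 23.02
tcp_pos: [0.3858, -0.2718, 0.1964]
ee_rot: [-0.001, 0.989, 0.151, 0.0]
wrist_force: [-0.8, 0.3, -0.1]
opening: 0.0755
finger_force: 0.0
```

>>> {"fn": "arm_command", "kwargs": {"steps": [[[0,0,0,0,0,0,30],[0,0,0,0,0,0,30],[0,0,0,0,0,0,30],[0,0,0,0,0,0,30]]]}}

```text
t: 23.35
tcp_pos: [0.388, -0.2696, 0.1968]
ee_rot: [0.001, 0.988, 0.153, -0.001]
wrist_force: [0.0, 0.3, -0.5]
opening: 0.076
finger_force: 0.0
```

```bash
python3 -c "
from h import *
lugs(.029,'w12.png'); meas(.024,None,(.388,-.27),smax=50)
plan((.388,-.27,.19),-72.5)
"
```

```text
lug px 280 221 6.9 [ 0.3646 -0.2735]
lug px 279 187 7.3 [ 0.3986 -0.2622]
rect [ 383.  -268.5] [73.6 52.5] axis 17.6
turn z 0.10 shift [0.02 0.02 0.68]
tilt 0.07 now [ 0.3877 -0.2699  0.1968] -72.4 t 23.45
```

View pics/w12.png

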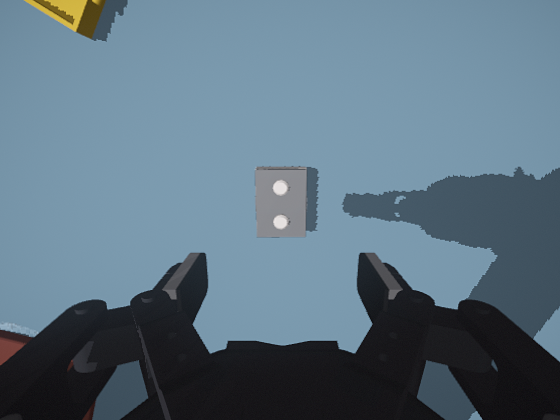

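The short box is at (281,203) with lugs at (280,187) and (280,221). I descend and grip.

```bash
python3 -c "
from h import *
plan((.3823,-.2682,.028),-72.1,1)
"
```

```text
turn z -0.30 shift [-0.47 -0.33 16.88]
tilt 0.07 now [ 0.3877 -0.2699  0.1968] -72.4 t 23.45
```

>>> {"fn": "arm_command", "kwargs": {"steps": [[[0,0,-0.3,-0.5,-0.3,3,40],[0,0,-0.3,-0.5,-0.3,6,40],[0,0,-0.3,-0.5,-0.3,9,40],[0,0,-0.3,-0.5,-0.3,11.5,40],[0,0,-0.3,-0.5,-0.3,13,40]]]}}

```text
t: 23.87
tcp_pos: [0.3795, -0.2685, 0.0625]
ee_rot: [-0.0, 0.988, 0.155, -0.003]
wrist_force: [-0.8, 0.3, 0.4]
opening: 0.072
finger_force: 0.0
```

>>> {"fn": "arm_command", "kwargs": {"steps": [[[0,0,0,0,0,1,50],[0,0,0,0,0,2,60],[0,0,0,0,0,3,65],[0,0,0,0,0,3.7,70],[0,0,0,0,0,3.8,70]]]}}

```text
t: 24.28
tcp_pos: [0.3811, -0.2687, 0.0277]
ee_rot: [-0.0, 0.988, 0.155, -0.001]
wrist_force: [0.1, -0.5, 0.3]
opening: 0.0619
finger_force: 0.0
```

>>> {"fn": "arm_command", "kwargs": {"steps": [[[0,0,0,0,0,0,70],[0,0,0,0,0,0,70],[0,0,0,0,0,0,70]]]}}

```text
t: 24.53
tcp_pos: [0.3822, -0.2692, 0.0294]
ee_rot: [0.0, 0.988, 0.155, 0.0]
wrist_force: [-0.2, -0.2, -0.5]
opening: 0.0619
finger_force: 0.0
```

```bash
python3 -c "
from h import *
plan((.3823,-.2682,.028),-72.1,1)
"
```

```text
turn z -0.03 shift [ 0.04 -0.09  0.14]
tilt 0.05 now [ 0.3822 -0.2692  0.0294] -72.13 t 24.53
```

>>> {"fn": "arm_command", "kwargs": {"steps": [[[0,0,0,0,-0.1,0.1,70],[0,0,0,0,-0.1,0.1,200],[0,0,0,0,-0.1,0.1,200],[0,0,0,0,-0.1,0.1,200],[0,0,0,0,-0.1,0.1,200]]], "squeeze": 40}}

```text
t: 24.95
tcp_pos: [0.3817, -0.268, 0.0283]
ee_rot: [-0.0, 0.988, 0.155, 0.0]
wrist_force: [-1.3, 2.4, 6.0]
opening: 0.0511
finger_force: 41.6
```

>>> {"fn": "arm_command", "kwargs": {"steps": [[[0,0,0,0,0,0,200],[0,0,0,0,0,0,200],[0,0,0,0,0,-2,200],[0,0,0,0,0,-5,200],[0,0,0,0,0,-8,200]]]}}

```text
t: 25.37
tcp_pos: [0.3803, -0.2682, 0.1083]
ee_rot: [-0.0, 0.988, 0.155, -0.001]
wrist_force: [1.0, 0.3, 0.1]
opening: 0.0515
finger_force: 42.9
```

```bash
python3 -c "
from h import *
plan((.5842,-.0265,.13),-103.35,3)
"
```

```text
turn z 10.38 shift [ 8.93 -5.59 -0.72]
turn z 10.38 shift [ 7.78 -7.11 -0.72]
turn z 10.38 shift [ 6.37 -8.4  -0.72]
tilt 0.15 now [ 0.3803 -0.2682  0.1083] -72.2 t 25.37
```

>>> {"fn": "arm_command", "kwargs": {"steps": [[[0,0,2.5,2,-1.2,-0.5,200],[0,0,5,4,-2.5,-0.7,200],[0,0,8,6.5,-4,-0.7,200],[0,0,10.4,8.9,-5.6,-0.7,200],[0,0,10.4,8.9,-5.6,-0.7,200]]]}}

```text
t: 25.78
tcp_pos: [0.4526, -0.1825, 0.1149]
ee_rot: [-0.0, 0.998, 0.067, 0.001]
wrist_force: [0.7, -0.4, -0.3]
opening: 0.0509
finger_force: 43.0
```

>>> {"fn": "arm_command", "kwargs": {"steps": [[[0,0,2.5,2,-1.8,-0.5,200],[0,0,5,4,-3.6,-0.7,200],[0,0,8,6,-5.4,-0.7,200],[0,0,10.4,7.8,-7.1,-0.7,200],[0,0,10.4,7.8,-7.1,-0.7,200]]]}}

```text
t: 26.2
tcp_pos: [0.5201, -0.1022, 0.1216]
ee_rot: [-0.0, 1.0, -0.023, 0.0]
wrist_force: [0.2, 1.3, -0.2]
opening: 0.0508
finger_force: 43.0
```

>>> {"fn": "arm_command", "kwargs": {"steps": [[[0,0,3,2,-2.5,-0.3,200],[0,0,6,4,-5,-0.5,200],[0,0,9,5.5,-7,-0.7,200],[0,0,10.4,6.4,-8.4,-0.7,200],[0,0,10.4,6.4,-8.4,-0.7,200]]]}}

```text
t: 26.62
tcp_pos: [0.5872, -0.0224, 0.1285]
ee_rot: [0.0, 0.993, -0.114, 0.0]
wrist_force: [0.5, 0.3, -0.7]
opening: 0.0511
finger_force: 43.0
```

>>> {"fn": "arm_command", "kwargs": {"steps": [[[0,0,0,0,0,0,200],[0,0,0,0,0,0,200],[0,0,0,0,0,0,200],[0,0,0,0,0,0,200],[0,0,0,0,0,0,200]]]}}

```text
t: 27.03
tcp_pos: [0.585, -0.0271, 0.129]
ee_rot: [-0.0, 0.993, -0.117, 0.0]
wrist_force: [-0.5, 0.3, -0.3]
opening: 0.0513
finger_force: 43.0
```

```bash
python3 -c "
from h import *
print('held lugs'); p,M,_=pose(); 
for w in lugs(.13-.0283+.029,'w13.png'): print((M[:2,:2].T@(w-p[:2])*1000).round(1))
plan((.5842,-.0265,.08),-103.35)
"
```

```text
held lugs
lug px 281 321 15.7 [ 0.5686 -0.0214]
[-17.3  -1.8]
turn z -0.04 shift [-0.09 -0.02  4.9 ]
tilt 0.02 now [ 0.585  -0.0269  0.129 ] -103.39 t 27.08
```

View pics/w13.png

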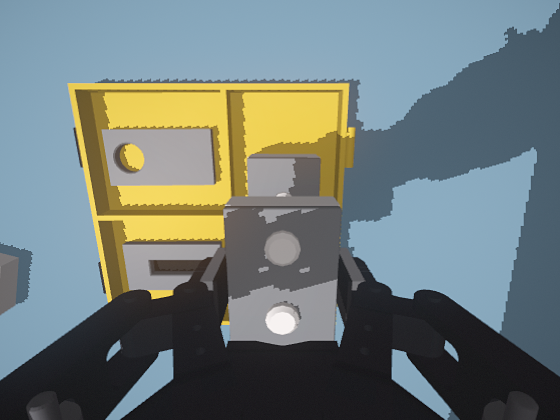

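The held short box has lugs at (282,248) and (281,321). The far end of the long box is visible below it at row 157, columns 248–320.

```bash
python3 -c "
from h import *
i=bot.camera_info('wrist'); s=bot.observe()
W=np.eye(4); W[:3,:3]=q2R(s['ee_rot']); W[:3,3]=s['tcp_pos']; T=W@np.array(i['mount'])
p0,M,_=pose()
def tl(px,z): q=ray([px],i,T,z)[0]-p0[:2]; return (M[:2,:2].T@q*1000).round(1)
print('lugs',tl((282,248),.13),tl((281,321),.13),'short far',tl((225,208),.1247),tl((341,208),.1247))
print('long far l/r',tl((248,157),.040),tl((320,157),.040), tl((249,180),.040),tl((320,180),.040))
"
```

```text
lugs [18.1 -1.1] [-17.9  -1.6] short far [ 34.4 -25.6] [34.4 24.2]
long far l/r [ 48.4 -24.8] [48.4 25.3] [ 32.2 -24.6] [32.3 25.9]
```

>>> {"fn": "arm_command", "kwargs": {"steps": [[[0,0,0,-0.1,0,1.5,200],[0,0,0,-0.1,0,3,200],[0,0,0,-0.1,0,4.3,200],[0,0,0,-0.1,0,5,200],[0,0,0,-0.1,0,5,200]]]}}

```text
t: 27.5
tcp_pos: [0.5831, -0.0262, 0.0768]
ee_rot: [0.0, 0.993, -0.116, -0.001]
wrist_force: [0.5, -0.1, -0.3]
opening: 0.0508
finger_force: 43.0
```

>>> {"fn": "arm_command", "kwargs": {"steps": [[[0,0,0,0,0,0,200],[0,0,0,0,0,0,200],[0,0,0,0,0,0,200]]]}}

```text
t: 27.75
tcp_pos: [0.5848, -0.0264, 0.0795]
ee_rot: [0.0, 0.993, -0.116, 0.0]
wrist_force: [-0.6, 0.0, -0.6]
opening: 0.0513
finger_force: 43.0
```

>>> {"fn": "arm_command", "kwargs": {"steps": [[[0,0,0,0,0,0.2,200],[0,0,0,0,0,0.4,200],[0,0,0,0,0,0.6,200],[0,0,0,0,0,0.7,200],[0,0,0,0,0,0.7,200]]]}}

```text
t: 28.17
tcp_pos: [0.5841, -0.0261, 0.0715]
ee_rot: [0.0, 0.993, -0.116, -0.0]
wrist_force: [0.2, 0.2, 0.0]
opening: 0.051
finger_force: 43.0
```

At z 0.0715 with no force the recesses are already over the lugs. I lower the rest and check the force.

>>> {"fn": "arm_command", "kwargs": {"steps": [[[0,0,0,0,0,0.1,200],[0,0,0,0,0,0.2,200],[0,0,0,0,0,0.3,200],[0,0,0,0,0,0.3,200],[0,0,0,0,0,0.3,200]]]}}

```text
t: 28.58
tcp_pos: [0.5843, -0.0262, 0.0688]
ee_rot: [0.0, 0.993, -0.116, -0.0]
wrist_force: [0.2, 0.6, -0.8]
opening: 0.0512
finger_force: 43.0
```

>>> {"fn": "arm_command", "kwargs": {"steps": [[[0,0,0,0,0,0,75],[0,0,0,0,0,0,75],[0,0,0,0,0,0,70],[0,0,0,0,0,0,65],[0,0,0,0,0,-1,65]]]}}

```text
t: 29.0
tcp_pos: [0.5834, -0.026, 0.0778]
ee_rot: [0.0, 0.993, -0.116, -0.001]
wrist_force: [-0.5, -0.0, -0.2]
opening: 0.0635
finger_force: 0.0
```

>>> {"fn": "arm_command", "kwargs": {"steps": [[[0,0,0,0,0,-2,65],[0,0,0,0,0,-4,40],[0,0,0,0,0,-8,40],[0,0,0,0,0,-11,40],[0,0,0,0,0,-13,40]]]}}

```text
t: 29.42
tcp_pos: [0.585, -0.027, 0.2126]
ee_rot: [-0.0, 0.993, -0.117, 0.001]
wrist_force: [0.6, -0.1, -0.6]
opening: 0.072
finger_force: 0.0
```

>>> {"fn": "arm_command", "kwargs": {"steps": [[[0,0,0,-1,0,0,40],[0,0,0,-2,0,0,40],[0,0,0,-2,0,0,40],[0,0,0,-2,0,0,40],[0,0,0,-2,0,0,40]]]}}

```text
t: 29.83
tcp_pos: [0.5652, -0.0214, 0.2091]
ee_rot: [-0.0, 0.993, -0.116, 0.0]
wrist_force: [0.3, 0.5, 0.0]
opening: 0.0717
finger_force: 0.0
```

```bash
python3 -c "
from h import *
lugs(.069,'w14.png'); meas(.064,None,(.584,-.027),smax=50); print(pose()[0])
im,i,T=grab('side'); a=cv2.resize(im[150:260,250:380,::-1],None,fx=3,fy=3)
b=cv2.resize(cv2.imread('pics/w14.png')[20:300,60:400],None,fx=1.15,fy=1.15); c=np.zeros((max(a.shape[0],b.shape[0]),a.shape[1]+b.shape[1],3),'uint8'); c[:a.shape[0],:a.shape[1]]=a; c[:b.shape[0],a.shape[1]:]=b; cv2.imwrite('pics/fin.png',c); print(c.shape)
"
```

```text
lug px 282 206 7.9 [ 0.5658 -0.0199]
lug px 282 166 8.4 [ 0.6006 -0.0282]
rect [587.5 -25.8] [51.6 89.3] axis 166.7
[ 0.56518486 -0.02165648  0.20887195]
(330, 781, 3)
```

View pics/fin.png

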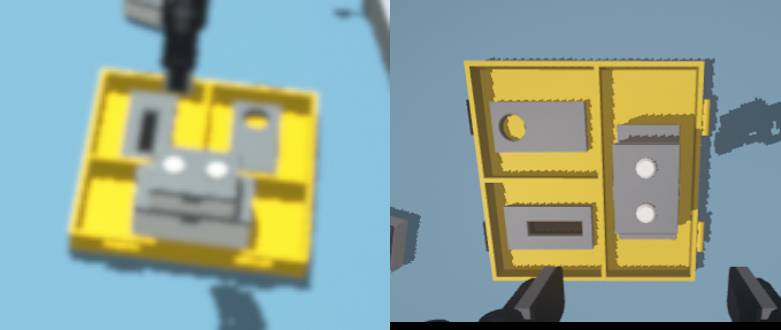

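The final views show both covers in their own bays (round-hole cover at the round mark, slotted cover at the oblong mark), and the short box squarely on the long box. The lug spacing comes out at 35.8 mm at the locked height, so I hand the job in.

```bash
python3 -c "
from h import *
print(bot.sign_off())"
```

```text
the job is handed in; nothing more can be done
None
```

The case is packed and handed in at about 30 s: both covers lie in their matching bays and the short box is locked on the long box in the long bay. The plain cover and ribbed box were never touched; sign-off returned no verdict.

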